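# Alternate the corner brackets on the drying board

### The arm

A 7-joint arm with a two-finger parallel gripper is mounted at the origin on the work surface. World frame = base frame: x ahead of the robot, y to its left, z up, the work surface at z = 0. Lengths are in m, angles in rad, forces in N, time in s.
With the tool pointing down it reaches from about 0.425 to 0.975 m from the base axis. Payload 16.7 kg.
Tool frame: the origin (TCP) lies midway between the tips of the shut fingers; the grasp point (between the pads) lies 19 mm behind it; x points along the fingers, z is the direction in which the jaws open and shut, and the axes are right-handed (so a half turn about x gives the same grasp; the last joint's range is limited). The gripper opens to 85 mm and grips with 20 to 120 N. Pads are 22 mm wide; open, the fingers measure 114 mm over their backs; the gripper's body (76 mm by 85 mm) begins 54 mm behind the grasp point. The pads swing forward as they close: fully open they stand 13 mm farther back than shut.
Start: joints at [-1.419, 0.426, 0.074, 1.606, -0.034, 1.111, -0.067], TCP at [0.2, 0.645, 0.231] pointing down, gripper open.
Joint ranges: [-2.85, 2.85], [-0.5, 2.14], [-1.23, 1.37], [0.21, 2.46], [-1.02, 4.16], [0.16, 2.05], [-2.73, 2.73]. Speed limits (rad/s): [1.89, 1.89, 2.39, 2.39, 3.01, 3.01, 3.01].

### API

Orientations are given as a rotation vector (axis times angle).
In Python, from workcell import bot gives the robot as it stands.
- The arm moves only by the tool servo_tool, never from a script. Its argument "steps" is text: rows parted by semicolons, each of 7 numbers parted by spaces: the shift along the tool's x, y, z in units of 0.2 m (1.0 is 0.2 m), then the turn, a rotation vector about the tool's x, y, z in units of 0.5 rad (1.0 is 0.5 rad), then the opening, from -1 (shut) to 1 (fully open), so that 0 is half open. In form: tx ty tz ax ay az grip; .... A call has 1 to 20 rows; each row is the pose to reach, as a shift and turn from the pose measured when the call began, along the tool's axes at that moment; what a row does not reach only later rows make up. A row lasts 1/12 s, in which the tool goes at most 41.7 mm and 7.16 degrees, less where a joint would pass 70% of its speed; a pose out of reach is approached as far as the arm can. A call with a number of a shift or a turn outside -1 to 1 is refused whole. A call with a gripper value outside its range is refused whole. The fingers move at their own pace and stop on an object; "newtons" is the grip in N (left out, the last holds). Time passes only in rows, so rows that repeat a pose let the fingers close. It gives the time, the measured TCP pose, the force and the opening at its end, in the units of the state.
- bot.state(): the state, without advancing time (a new reading comes with each control period).
- bot.snapshot(name): name is "scene" or "side" or "wrist"; returns (picture, depth): 480x640x3 uint8, red, green, blue; 480x640 float32, m along the optical axis (not along the pixel's ray), 0 where there is no reading.
- bot.camera_info(name): a dict with "mtx" (3x3 intrinsics, pixels), "xyz" and "attitude" of the camera in the world; the wrist camera has in their place "tool_from_camera" (4x4, takes a point from camera to tool coordinates, whose origin is the TCP and whose axes are the tool frame's). Camera axes: x right, y down, z forward; pixel columns grow to the right and rows downward; lengths in m; the calibration is good to about 2 mm. A picture is of the moment at which its call begins: read the wrist's pose just before it. camera_info takes no time and is no camera call.
- bot.finish_job(): hands the job in, once; it reports no verdict.
The state is a dict: "t": time; "joint_pos": joint angles; "joint_velocities": joint speeds; "tau": joint torques, N m; "tool_pos": TCP position; "tcp_rot": TCP orientation; "force": force on the tool from outside, world axes, zero at the start; "ft_torque": the same for the moment, N m; "finger_gap": finger opening in m.
Only numpy, scipy, OpenCV 4.12 (cv2) and the standard library are available. Lean on these libraries where they do the work, as an engineer would, in place of code of your own. Each camera call takes 0.05 s, during which the arm holds its last target. There are 200 camera calls.

### The job

Finish the pile of large L-shaped wooden corner brackets on the dark drying board: lay the two loose large brackets on the one already there, one at a time, in alternating directions so that the pile stays balanced. The middle one goes half a turn round, so that it and the bottom one together fill out the same square with their outer corners diagonally opposite; the top one lies the same way as the bottom one, straight above it. Leave the bottom bracket where it is; either loose bracket may be the middle one, and the small bracket and the other wooden pieces do not belong to the pile.

Things in the scene. Friction and masses are not known exactly. Their poses are not given: they have to be found in the camera images.
- bracket_base: flat L of bare brown wood, 20 mm thick, 0.12 kg: two equal arms, 120 mm long outside, 48 mm wide, round an open 72 x 72 mm notch. Bottom one: lies loose on a fixed dark board, 190 x 190 x 22 mm. Origin: underside, centre of the 120 mm square the L spans (in the notch). z up; outer corner (heel) at x = y = -60 mm; one arm along +x (y -60 to -12 mm), one along +y (x -60 to -12 mm).
- heel_base (a point): the heel, i.e. the outer corner of the L, of bracket_base, at half its thickness (10 mm above its underside); same axes as that bracket
- bracket_b: flat L of bare brown wood, 20 mm thick, 0.12 kg: two equal arms, 120 mm long outside, 48 mm wide, round an open 72 x 72 mm notch. Lies on the table. Origin: underside, centre of the 120 mm square the L spans (in the notch). z up; outer corner (heel) at x = y = -60 mm; one arm along +x (y -60 to -12 mm), one along +y (x -60 to -12 mm).
- heel_b (a point): the heel, i.e. the outer corner of the L, of bracket_b, at half its thickness (10 mm above its underside); same axes as that bracket
- bracket_c: flat L of bare brown wood, 20 mm thick, 0.12 kg: two equal arms, 120 mm long outside, 48 mm wide, round an open 72 x 72 mm notch. The other one lying on the table. Origin: underside, centre of the 120 mm square the L spans (in the notch). z up; outer corner (heel) at x = y = -60 mm; one arm along +x (y -60 to -12 mm), one along +y (x -60 to -12 mm).
- heel_c (a point): the heel, i.e. the outer corner of the L, of bracket_c, at half its thickness (10 mm above its underside); same axes as that bracket
Not all that is in view belongs to the job. Leave any blue or red look-alike of the bracket_base alone.

How it is judged:
On the way:
1. one loose large bracket lies flat on the bottom one, turned half round, over the same square (((horizontal distance between bracket_b and bracket_base below 0.015 m and z of bracket_b in the frame of bracket_base between 0.014 and 0.026 m and angle between the x axis of bracket_b and the x axis of bracket_base, either way round below 0.21 rad and horizontal distance between heel_b and heel_base above 0.12 m and angle between bracket_b's own z axis and vertical below 0.1 rad and linear speed of bracket_b below 0.02 m/s) or (horizontal distance between bracket_c and bracket_base below 0.015 m and z of bracket_c in the frame of bracket_base between 0.014 and 0.026 m and angle between the x axis of bracket_c and the x axis of bracket_base, either way round below 0.21 rad and horizontal distance between heel_c and heel_base above 0.12 m and angle between bracket_c's own z axis and vertical below 0.1 rad and linear speed of bracket_c below 0.02 m/s))), for 0.2 s.
At the end, for the whole second after the job is handed in: One loose bracket lies on the bottom one, half turned (heels over 120 mm apart), the other on that, same way as the bottom (heels within 40 mm). Centres within 15 mm and edges within 12 degrees of the bottom one's, levels 20 and 40 mm (within 6), flat, at rest; bottom one moved under 25 mm (distance of bracket_base from where it was at the start of the episode below 0.025 m and angle between bracket_base's own z axis and vertical below 0.1 rad and ((horizontal distance between each of bracket_b, bracket_c and bracket_base below 0.015 m and z of bracket_b in the frame of bracket_base between 0.014 and 0.026 m and angle between the x axis of each of bracket_b, bracket_c and the x axis of bracket_base, either way round below 0.21 rad and horizontal distance between heel_b and heel_base above 0.12 m and angle between each of bracket_b, bracket_c's own z axis and vertical below 0.1 rad and linear speed of each of bracket_b, bracket_c below 0.02 m/s and z of bracket_c in the frame of bracket_base between 0.034 and 0.046 m and horizontal distance between heel_c and heel_base below 0.04 m) or (horizontal distance between each of bracket_c, bracket_b and bracket_base below 0.015 m and z of bracket_c in the frame of bracket_base between 0.014 and 0.026 m and angle between the x axis of each of bracket_c, bracket_b and the x axis of bracket_base, either way round below 0.21 rad and horizontal distance between heel_c and heel_base above 0.12 m and angle between each of bracket_c, bracket_b's own z axis and vertical below 0.1 rad and linear speed of each of bracket_c, bracket_b below 0.02 m/s and z of bracket_b in the frame of bracket_base between 0.034 and 0.046 m and horizontal distance between heel_b and heel_base below 0.04 m))); the robot touches nothing.
It also fails if it takes over 58 s, if anything falls off the work surface, if the arm or the gripper's body presses on something with over 40 N, if the wrist force passes 120 N, or if a joint passes its speed limit or range.

## Working session

There is one attempt and no reset: what is moved stays moved. The work goes in short steps, Python scripts to look and compute and a tool call to move; the robot and the scene stay as the last step left them, time stands still between calls to the robot, and variables do not carry over. Pictures are saved under pics/ and viewed, about 8 in all and at most 12, crops included, and the job is handed in when it is done.

Besides the shell and the picture viewer there is one more tool, called in YAML: its name, and indented under it one key for each argument. servo_tool: Moves the arm, as the interface text tells. Its arguments: {"type":"object","properties":{"steps":{"type":"string"},"newtons":{"type":"number"}},"required":["steps"]}

```bash
mkdir -p pics; ls
python3 - <<'E'
from workcell import bot
import cv2,numpy as np
s=bot.state();print({k:np.round(v,3) for k,v in s.items()})
ims=[]
for n in("scene","side"):
    p,d=bot.snapshot(n);np.savez(f"pics/{n}0.npz",p=p,d=d);ims.append(p)
    c=bot.camera_info(n);print(n,c)
print(bot.camera_info("wrist"))
cv2.imwrite("pics/scene0.png",ims[0][...,::-1]);cv2.imwrite("pics/side0.png",ims[1][...,::-1])
E
```

```text
pics
{'t': np.float64(0.0), 'joint_pos': array([-1.419,  0.427,  0.074,  1.607, -0.034,  1.111, -0.067]), 'joint_velocities': array([ 0.001, -0.001, -0.001, -0.   , -0.   ,  0.002, -0.001]), 'tau': array([-1.0000e-03, -9.4982e+01,  3.7600e+00, -4.6352e+01,  1.9000e-02,
        1.0000e-02,  0.0000e+00]), 'tool_pos': array([0.2  , 0.644, 0.231]), 'tcp_rot': array([-0.986,  1.338,  0.984]), 'force': array([-0.512,  0.374,  1.596]), 'ft_torque': array([0.021, 0.014, 0.016]), 'finger_gap': np.float64(0.086)}
scene {'mtx': array([[440.13723122,   0.        , 312.38147632],
       [  0.        , 440.13723122, 237.52720691],
       [  0.        ,   0.        ,   1.        ]]), 'xyz': array([ 0.89121273, -0.41634858,  0.78657203]), 'attitude': array([-2.25753472, -0.94059642,  0.34456846])}
side {'mtx': array([[565.71235635,   0.        , 320.12829568],
       [  0.        , 565.71235635, 235.60453194],
       [  0.        ,   0.        ,   1.        ]]), 'xyz': array([ 0.06692864, -0.82447631,  0.94861069]), 'attitude': array([-2.28972434,  0.42632617, -0.18542681])}
{'mtx': array([[383.09507424,   0.        , 315.24992746],
       [  0.        , 383.09507424, 244.33977655],
       [  0.        ,   0.        ,   1.        ]]), 'tool_from_camera': array([[-8.50092412e-04, -3.22948071e-01,  9.46416304e-01,
        -1.42576674e-01],
       [ 3.19114315e-06, -9.46416647e-01, -3.22948185e-01,
         8.36324322e-02],
       [ 9.99999639e-01, -2.71515651e-04,  8.05572183e-04,
        -1.44939045e-04],
       [ 0.00000000e+00,  0.00000000e+00,  0.00000000e+00,
         1.00000000e+00]])}
```

View pics/scene0.png

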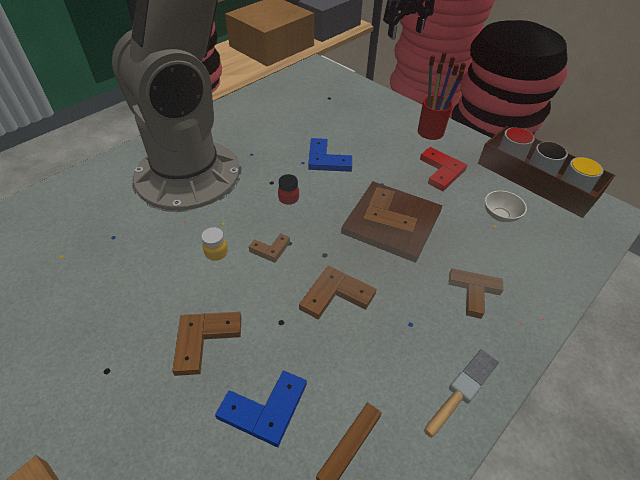

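```bash
cat > h.py <<'E'
import numpy as np,cv2
from scipy.spatial.transform import Rotation as R
from workcell import bot
def cloud(p,d,c,T=None):
    """world points per pixel"""
    v,u=np.mgrid[:480,:640]; K=c["mtx"]
    P=np.stack([(u-K[0,2])/K[0,0]*d,(v-K[1,2])/K[1,1]*d,d],-1)
    if T is None:
        T=np.eye(4);T[:3,:3]=R.from_rotvec(c["attitude"]).as_matrix();T[:3,3]=c["xyz"]
    return P@T[:3,:3].T+T[:3,3]
def fitL(xy):
    """centre, heel and yaw of an L from its top points (minimum rectangle, 1 mm grid)"""
    o=xy.min(0)-.01; q=((xy-o)*500).astype(int)
    m=np.zeros((q.max(0)+6)[::-1],np.uint8); m[q[:,1],q[:,0]]=255
    m=cv2.morphologyEx(m,cv2.MORPH_CLOSE,np.ones((5,5)));m=cv2.morphologyEx(m,cv2.MORPH_OPEN,np.ones((3,3)))
    ct=max(cv2.findContours(m,0,2)[0],key=cv2.contourArea)
    r=cv2.minAreaRect(ct); M=cv2.moments(ct)
    c=np.array(r[0])/500+o+.001; cen=np.array([M['m10'],M['m01']])/M['m00']/500+o+.001
    b=cv2.boxPoints(r)/500+o+.001; heel=b[np.argmax((b-c)@(cen-c))]
    a=np.arctan2(*(heel-c)[::-1])   # heel dir = yaw+225deg
    yaw=(a-np.radians(225)+np.pi)%(2*np.pi)-np.pi
    return c,heel,np.degrees(yaw),np.array(r[1])*1000/500+1,cv2.contourArea(ct)/.25e0/1e0
def brown(p):
    h=cv2.cvtColor(p,cv2.COLOR_RGB2HSV); return (h[...,0]<22)&(h[...,1]>60)
E
python3 - <<'E'
from h import *
for n in("scene","side"):
    z=np.load(f"pics/{n}0.npz");p,d=z["p"],z["d"];W=cloud(p,d,bot.camera_info(n));X=W.reshape(-1,3)
    b=brown(p)&(d>0)&(W[...,2]>.012)&(W[...,2]<.06)&(W[...,0]>.2)
    k,l,s,_=cv2.connectedComponentsWithStats(b.astype(np.uint8))
    for i in range(1,k):
        if s[i,4]<250: continue
        Q=W[l==i]; zt=np.percentile(Q[:,2],90)
        if zt>.036: Q=Q[Q[:,2]>.034]
        else: Q=Q[Q[:,2]>zt-.006]
        c,hl,y,sz,a=fitL(Q[:,:2]);print(n,s[i][:4],'c',c.round(4),'heel',hl.round(4),'yaw',round(y,1),'size',sz.round(0),'area',a,'zmed',np.median(Q[:,2]).round(4))
E
```

```text
scene [418 115  30  23] c [0.3691 0.6109] heel [0.3488 0.5899] yaw 1.0 size [58. 15.] area 288.0 zmed 0.0465
scene [421 147  46  42] c [0.4678 0.4972] heel [0.5228 0.563 ] yaw -174.9 size [120. 124.] area 8888.0 zmed 0.021
scene [479 146 131  67] c [0.6807 0.612 ] heel [0.5317 0.607 ] yaw -43.1 size [ 11. 299.] area 1942.0 zmed 0.0471
scene [342 181 100  76] c [0.4994 0.2609] heel [0.4709 0.1783] yaw 26.0 size [122. 128.] area 8902.0 zmed 0.0426
scene [249 234  41  26] c [ 0.3555 -0.0112] heel [ 0.4004 -0.0339] yaw 108.2 size [72. 72.] area 2754.0 zmed 0.0205
scene [299 266  78  51] c [ 0.5682 -0.0084] heel [0.4958 0.0378] yaw -77.6 size [121. 124.] area 8886.0 zmed 0.0204
scene [451 269  52  47] c [0.7656 0.2079] heel [0.6918 0.2256] yaw -58.5 size [111. 106.] area 5250.0 zmed 0.0204
scene [173 312  68  62] c [ 0.4602 -0.2602] heel [ 0.3739 -0.267 ] yaw -40.5 size [123. 123.] area 8872.0 zmed 0.0203
scene [425 391  38  45] c [ 0.8606 -0.0507] heel [ 0.8516 -0.0977] yaw 34.2 size [95. 19.] area 1504.0 zmed 0.0181
scene [316 403  66  77] c [ 0.7785 -0.2051] heel [ 0.7532 -0.1335] yaw 
[... 604 characters left out ...]
 0.0404
side [398 166  46  28] c [0.7633 0.204 ] heel [0.6888 0.2193] yaw -56.6 size [115. 102.] area 5314.0 zmed 0.0185
side [359 229  51  52] c [ 0.5661 -0.0117] heel [0.4928 0.0328] yaw -76.2 size [122. 123.] area 8794.0 zmed 0.0187
side [300 263  31  34] c [ 0.3539 -0.0149] heel [ 0.3975 -0.0409] yaw 104.1 size [71. 75.] area 2754.0 zmed 0.0189
side [494 264  56  51] c [ 0.7773 -0.2096] heel [ 0.7703 -0.2861] yaw 39.8 size [ 33. 151.] area 4258.0 zmed 0.0184
side [366 320  66  65] c [ 0.4588 -0.2639] heel [ 0.3732 -0.2706] yaw -40.6 size [124. 121.] area 8720.0 zmed 0.0189
side [529 451  81  29] c [ 0.5907 -0.5922] heel [ 0.6477 -0.5662] yaw 159.5 size [ 53. 115.] area 3258.0 zmed 0.0388
```

View pics/side0.png

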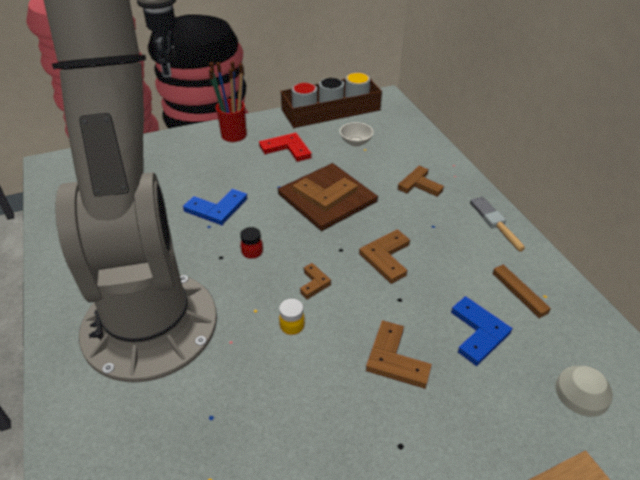

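```bash
cat >> h.py <<'E'
def yawz(s):
    M=R.from_rotvec(s["tcp_rot"]).as_matrix(); return np.degrees(np.arctan2(M[1,2],M[0,2]))
def go(x,y,z,jaw):
    """move to TCP xyz (m), tool down, tool z at world angle jaw (deg): shift and turn in units"""
    s=bot.state();M=R.from_rotvec(s["tcp_rot"]);j=np.radians(jaw)
    zt=np.array([np.cos(j),np.sin(j),0]);xt=np.array([0,0,-1.]);T=R.from_matrix(np.stack([xt,np.cross(zt,xt),zt],1))
    sh=M.inv().apply(np.array([x,y,z])-s["tool_pos"])/.2; tr=(M.inv()*T).as_rotvec()/.5
    print("t",round(s["t"],2),"tcp",s["tool_pos"].round(4),"jaw",round(yawz(s),1),"gap",round(s["finger_gap"],4),"F",s["force"].round(1),"q",s["joint_pos"].round(2))
    print("shift",sh.round(3),"turn",tr.round(3))
def pt(c,yaw,u,v):
    y=np.radians(yaw);return np.array(c)+[u*np.cos(y)-v*np.sin(y),u*np.sin(y)+v*np.cos(y)]
E
python3 - <<'E'
from h import *
print(R.from_rotvec(bot.state()["tcp_rot"]).as_matrix().round(3))
g=pt([.567,-.010],-77,.004,-.036);h=pt([.567,-.010],-77,-.036,.004);print(g,h)
for j in(13,193,-77,103): go(*(g if j in(13,193) else h),.15,j)
E
```

```text
[[-0.    -0.955  0.296]
 [-0.001  0.296  0.955]
 [-1.    -0.    -0.001]]
[ 0.53282248 -0.02199572] [0.56279924 0.02597713]
t 0.1 tcp [0.1999 0.6444 0.2307] jaw 72.8 gap 0.0853 F [0.2 0.8 0.7] q [-1.42  0.43  0.07  1.61 -0.03  1.11 -0.07]
shift [ 0.407 -2.577 -2.689] turn [ 2.086e+00 -2.000e-03  1.000e-03]
t 0.1 tcp [0.1999 0.6444 0.2307] jaw 72.8 gap 0.0853 F [0.2 0.8 0.7] q [-1.42  0.43  0.07  1.61 -0.03  1.11 -0.07]
shift [ 0.407 -2.577 -2.689] turn [-4.197e+00 -2.000e-03 -2.000e-03]
t 0.1 tcp [0.1999 0.6444 0.2307] jaw 72.8 gap 0.0853 F [0.2 0.8 0.7] q [-1.42  0.43  0.07  1.61 -0.03  1.11 -0.07]
shift [ 0.406 -2.649 -2.415] turn [ 5.228e+00 -1.000e-03  3.000e-03]
t 0.1 tcp [0.1999 0.6444 0.2307] jaw 72.8 gap 0.0853 F [0.2 0.8 0.7] q [-1.42  0.43  0.07  1.61 -0.03  1.11 -0.07]
shift [ 0.406 -2.649 -2.415] turn [-1.055 -0.002 -0.   ]
```

servo_tool:
  steps: "-0.35 0 -0.4 0 0 0 1;-0.35 0 -1 0 0 0 1;-0.35 0 -1 0 0 0 1;-0.35 -0.3 -1 0 0 0 1;-0.35 -0.6 -1 0 0 0 1;-0.35 -0.8 -1 0 0 0 1;-0.35 -1 -1 0 0 0 1;-0.35 -1 -1 0 0 0 1;-0.35 -1 -1 0 0 0 1;-0.35 -1 -1 0 0 0 1;-0.35 -1 -1 0 0 0 1;-0.35 -1 -1 0 0 0 1"
  newtons: 60

```text
t: 1.1
tool_pos: [0.3311, 0.3943, 0.3007]
tcp_rot: [-0.986, 1.338, 0.985]
force: [-0.1, -0.7, 0.4]
finger_gap: 0.0854
```

Run:
```python
from h import *
go(.49,.2,.3,45)
```

```text
t 1.1 tcp [0.3311 0.3943 0.3007] jaw 72.8 gap 0.0854 F [-0.1 -0.7  0.4] q [-1.21  0.1   0.23  1.88 -0.02  1.16  0.3 ]
shift [ 0.004 -1.047 -0.693] turn [ 0.97  -0.003  0.   ]
```

servo_tool:
  steps: "0 -0.2 -0.2 0.2 0 0 1;0 -0.4 -0.4 0.4 0 0 1;0 -0.6 -0.6 0.6 0 0 1;0 -0.8 -0.7 0.8 0 0 1;0 -0.9 -0.7 0.97 0 0 1;0 -0.9 -0.7 0.97 0 0 1;0 -0.9 -0.7 0.97 0 0 1;0 -0.9 -0.7 0.97 0 0 1"

```text
t: 1.77
tool_pos: [0.4616, 0.2075, 0.3006]
tcp_rot: [-0.615, 1.484, 0.613]
force: [-0.1, 1.0, -0.1]
finger_gap: 0.0856
```

```bash
cat >> h.py <<'E'
def wrist(name=None):
    s=bot.state();c=bot.camera_info("wrist");p,d=bot.snapshot("wrist")
    T=np.eye(4);T[:3,:3]=R.from_rotvec(s["tcp_rot"]).as_matrix();T[:3,3]=s["tool_pos"]
    if name: cv2.imwrite(f"pics/{name}.png",p[...,::-1])
    return p,d,cloud(p,d,c,T@c["tool_from_camera"])
def comps(p,d,W,lo,hi):
    b=brown(p)&(d>0)&(W[...,2]>lo)&(W[...,2]<hi)
    k,l,s,_=cv2.connectedComponentsWithStats(b.astype(np.uint8))
    for i in range(1,k):
        if s[i,4]<1500: continue
        Q=W[l==i];c,hl,y,sz,a=fitL(Q[:,:2])
        print(s[i][:4],'c',c.round(4),'heel',hl.round(4),'yaw',round(y,1),'size',sz.round(0),'area',a,'zmed',np.median(Q[:,2]).round(4))
E
python3 - <<'E'
from h import *
p,d,W=wrist("w1"); comps(p,d,W,.034,.055)
go(.533,-.022,.2,13)
E
```

```text
[304 109 119 146] c [0.499  0.2608] heel [0.4674 0.1807] yaw 23.5 size [123. 122.] area 9120.0 zmed 0.0421
t 1.82 tcp [0.4609 0.2084 0.3006] jaw 45.1 gap 0.0855 F [-0.1  0.7  0.2] q [-0.97  0.08  0.45  1.91 -0.04  1.16  0.28]
shift [ 0.504 -1.068 -0.56 ] turn [ 1.12e+00 -4.00e-03  1.00e-03]
```

View pics/w1.png

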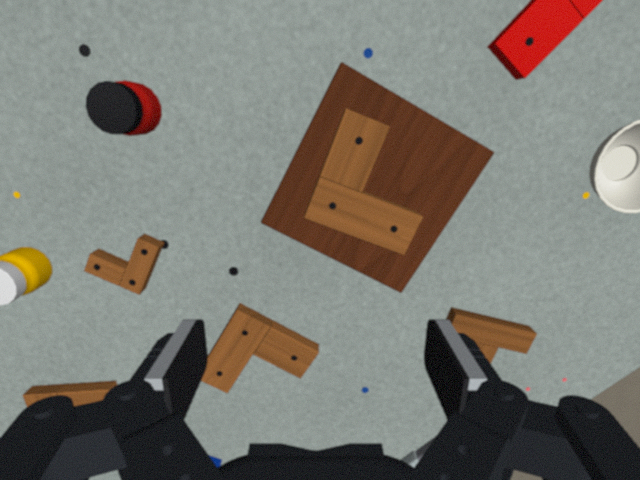

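servo_tool:
  steps: "0.1 -0.2 -0.1 0.2 0 0 1;0.2 -0.4 -0.2 0.4 0 0 1;0.2 -0.6 -0.3 0.6 0 0 1;0.3 -0.8 -0.45 0.8 0 0 1;0.3 -1 -0.56 1 0 0 1;0.3 -1 -0.56 1 0 0 1;0.3 -1 -0.56 1 0 0 1;0.3 -1 -0.56 1 0 0 1"

```text
t: 2.48
tool_pos: [0.5231, -0.0121, 0.2404]
tcp_rot: [-0.226, 1.562, 0.224]
force: [-0.1, 0.6, -0.1]
finger_gap: 0.0853
```

Run:
```python
from h import *
p,d,W=wrist(); comps(p,d,W,.013,.03)
c,y=[.567,-.010],-77
go(*pt(c,y,.004,-.036),.06,y+90)
```

```text
[272   0 230   9] c [0.4742 0.1501] heel [0.4399 0.1436] yaw -34.2 size [71.  7.] area 288.0 zmed 0.0213
[590   0  50 107] c [0.7196 0.2137] heel [0.694  0.2185] yaw -55.6 size [47. 26.] area 794.0 zmed 0.02
[107 114  80  79] c [ 0.3546 -0.012 ] heel [ 0.3994 -0.0348] yaw 108.1 size [73. 72.] area 2872.0 zmed 0.0197
[298 148 132 123] c [ 0.5673 -0.0086] heel [0.494  0.0356] yaw -76.1 size [122. 122.] area 8970.0 zmed 0.02
t 2.53 tcp [ 0.5231 -0.0108  0.2405] jaw 16.5 gap 0.0854 F [ 0.3  0.6 -0.2] q [-0.68  0.19  0.66  1.96 -0.13  1.04  0.33]
shift [ 0.903 -0.067  0.033] turn [ 0.123 -0.005  0.001]
```

servo_tool:
  steps: "0.2 -0.06 0.04 0.1 0 0 1;0.4 -0.06 0.04 0.1 0 0 1;0.6 -0.06 0.04 0.1 0 0 1;0.75 -0.06 0.04 0.1 0 0 1;0.9 -0.06 0.04 0.1 0 0 1;0.9 -0.06 0.04 0.1 0 0 1;0.9 -0.06 0.04 0.1 0 0 1"

```text
t: 3.12
tool_pos: [0.533, -0.0186, 0.0601]
tcp_rot: [-0.19, 1.568, 0.189]
force: [0.4, 0.1, 1.0]
finger_gap: 0.0855
```

Run:
```python
from h import *
c,y=[.5673,-.0088],-76.5
go(*pt(c,y,.004,-.036),.001,y+90)
```

```text
t 3.12 tcp [ 0.533  -0.0186  0.0601] jaw 13.8 gap 0.0855 F [0.4 0.1 1. ] q [-0.52  0.48  0.54  2.08 -0.39  0.68  0.52]
shift [ 0.296 -0.012 -0.   ] turn [ 0.011 -0.01   0.   ]
```

servo_tool:
  steps: "0.1 -0.01 0 0 0 0 1;0.2 -0.01 0 0 0 0 1;0.27 -0.01 0 0 0 0 1;0.295 -0.01 0 0 0 0 1;0.295 -0.01 0 0 0 0 1;0.295 -0.01 0 0 0 0 -1;0.295 -0.01 0 0 0 0 -1;0.295 -0.01 0 0 0 0 -1;0.295 -0.01 0 0 0 0 -1;0.295 -0.01 0 0 0 0 -1;0.295 -0.01 0 0 0 0 -1;0.295 -0.01 0 0 0 0 -1;0.295 -0.01 0 0 0 0 -1;0.295 -0.01 0 0 0 0 -1;0.295 -0.01 0 0 0 0 -1"
  newtons: 60

```text
t: 4.37
tool_pos: [0.5339, -0.0204, 0.0024]
tcp_rot: [-0.189, 1.566, 0.189]
force: [-4.2, 1.4, 18.4]
finger_gap: 0.0469
```

servo_tool:
  steps: "-0.1 0 0 0 0 0 -1;-0.3 0 0 0 0 0 -1;-0.5 0 0 0 0 0 -1;-0.7 0 0 0 0 0 -1;-0.8 0 0 0 0 0 -1;-0.8 0 0 0 0 0 -1;-0.8 0 0 0 0 0 -1;-0.8 0 0 0 0 0 -1"

```text
t: 5.03
tool_pos: [0.534, -0.02, 0.1622]
tcp_rot: [-0.189, 1.566, 0.19]
force: [-0.9, -0.6, -1.7]
finger_gap: 0.047
```

Run:
```python
from h import *
c,y=[.4992,.26],23.7+180
p,d,W=wrist("w2")
s=bot.state();b=brown(p)&(d>0)&(abs(W[...,2]-s["tool_pos"][2]-.019)<.012)
Q=W[b];print(len(Q),np.median(Q[:,2]),fitL(Q[:,:2]))
go(*pt(c,y,.004,-.036),.16,y+90)
```

```text
61896 0.17962686046469095 (array([ 0.56727657, -0.005056  ]), array([0.49374717, 0.03606164]), np.float64(-74.21392335503673), array([123.72301483, 116.44696045]), 8738.0)
t 5.08 tcp [ 0.5338 -0.0202  0.1617] jaw 13.8 gap 0.0461 F [-1.3  0.8 -1.6] q [-0.62  0.33  0.66  2.02 -0.26  0.88  0.41]
shift [0.009 1.576 0.116] turn [ 2.797 -0.009  0.005]
```

View pics/w2.png

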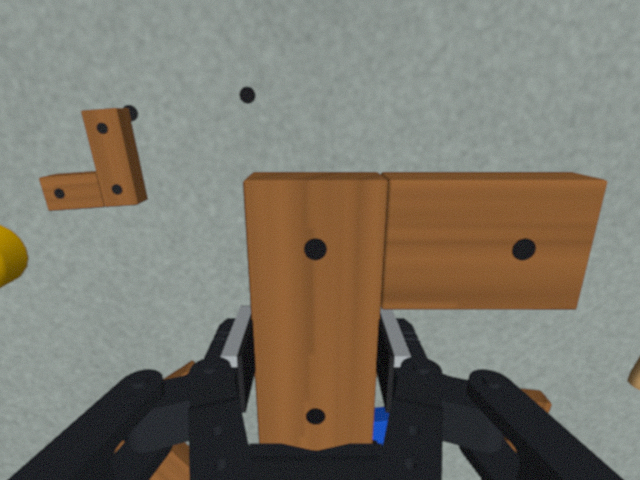

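servo_tool:
  steps: "0 0.15 0 0.2 0 0 -1;0 0.3 0 0.4 0 0 -1;0 0.45 0.05 0.6 0 0 -1;0 0.6 0.05 0.8 0 0 -1;0 0.75 0.05 0.95 0 0 -1;0 0.8 0.06 0.95 0 0 -1;0 0.8 0.06 0.95 0 0 -1;0 0.8 0.06 0.95 0 0 -1"

```text
t: 5.75
tool_pos: [0.5068, 0.1379, 0.1609]
tcp_rot: [0.18, 1.569, -0.184]
force: [-0.3, -0.2, -1.5]
finger_gap: 0.0465
```

Run:
```python
from h import *
c,y=[.4992,.26],23.7+180
go(*pt(c,y,.0033,-.036),.12,y+90)
```

```text
t 5.75 tcp [0.5068 0.1379 0.1609] jaw -13.3 gap 0.0465 F [-0.3 -0.2 -1.5] q [-0.99  0.33  0.73  2.04 -0.28  0.88 -0.33]
shift [ 0.204  0.72  -0.298] turn [ 1.851 -0.007  0.011]
```

servo_tool:
  steps: "0 0.15 -0.05 0.2 0 0 -1;0 0.3 -0.1 0.4 0 0 -1;0 0.45 -0.2 0.6 0 0 -1;0 0.6 -0.25 0.8 0 0 -1;0 0.72 -0.3 0.95 0 0 -1;0 0.72 -0.3 0.95 0 0 -1;0 0.72 -0.3 0.95 0 0 -1;0 0.72 -0.3 0.95 0 0 -1"

```text
t: 6.42
tool_pos: [0.482, 0.2899, 0.1604]
tcp_rot: [0.55, 1.504, -0.558]
force: [0.4, 0.2, -0.5]
finger_gap: 0.0461
```

servo_tool:
  steps: "0 0 0 0.2 0 0 -1;0.05 0 0 0.4 0 0 -1;0.1 0 0 0.6 0 0 -1;0.15 0 0 0.8 0 0 -1;0.2 0 0 0.9 0 0 -1;0.2 0 0 0.9 0 0 -1;0.2 0 0 0.9 0 0 -1;0.2 0 0 0.9 0 0 -1"

```text
t: 7.08
tool_pos: [0.4824, 0.2888, 0.121]
tcp_rot: [0.895, 1.381, -0.904]
force: [-0.6, -0.0, -0.8]
finger_gap: 0.0461
```

Run:
```python
from h import *
c,y=[.4992,.26],23.7+180
p,d,W=wrist("w3")
go(*pt(c,y,.0033,-.036),.0455,y+90)
```

```text
t 7.13 tcp [0.4823 0.2892 0.1211] jaw -66.3 gap 0.0465 F [-0.3  0.6 -0.4] q [-1.32  0.52  0.87  1.99 -0.52  0.87 -1.32]
shift [ 0.378  0.004 -0.012] turn [ 0.002 -0.     0.012]
```

View pics/w3.png

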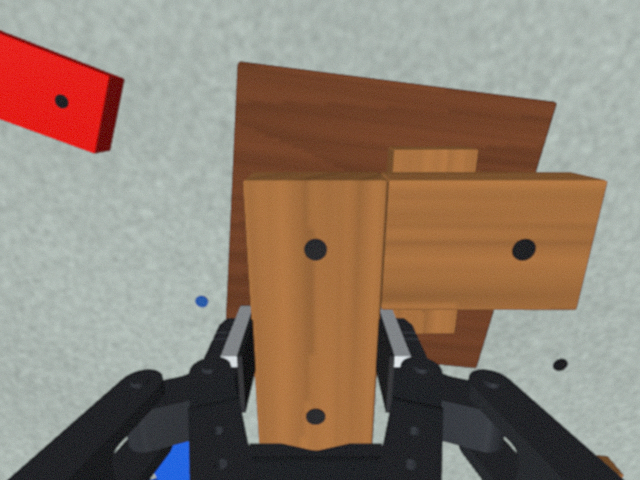

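servo_tool:
  steps: "0.1 0 -0.01 0 0 0 -1;0.2 0 -0.01 0 0 0 -1;0.28 0 -0.01 0 0 0 -1;0.34 0 -0.01 0 0 0 -1;0.365 0 -0.01 0 0 0 -1;0.378 0 -0.01 0 0 0 -1;0.378 0 -0.01 0 0 0 -1;0.378 0 -0.01 0 0 0 -1"

```text
t: 7.8
tool_pos: [0.4816, 0.291, 0.0462]
tcp_rot: [0.896, 1.381, -0.902]
force: [-0.1, -0.1, -1.9]
finger_gap: 0.0466
```

Run:
```python
from h import *
c,y=[.4992,.26],23.7+180
go(*pt(c,y,.0033,-.036),.0445,y+90)
```

```text
t 7.8 tcp [0.4816 0.291  0.0462] jaw -66.2 gap 0.0466 F [-0.1 -0.1 -1.9] q [-1.23  0.62  0.76  2.03 -0.63  0.75 -1.24]
shift [ 0.009  0.002 -0.003] turn [ 0.002 -0.001  0.01 ]
```

servo_tool:
  steps: "0.009 0 0 0 0 0 -1;0.009 0 0 0 0 0 -1;0.009 0 0 0 0 0 -0.1;0.009 0 0 0 0 0 0.2;0.009 0 0 0 0 0 0.5;0.009 0 0 0 0 0 0.8;0.009 0 0 0 0 0 0.8;0.009 0 0 0 0 0 0.8;0.009 0 0 0 0 0 0.8;0.009 0 0 0 0 0 0.8"

```text
t: 8.63
tool_pos: [0.4816, 0.2909, 0.0445]
tcp_rot: [0.896, 1.38, -0.903]
force: [-0.3, 0.3, -0.2]
finger_gap: 0.0769
```

servo_tool:
  steps: "-0.1 0 0 0 0 0 0.8;-0.3 0 0 0 0 0 1;-0.5 0 0 0 0 0 1;-0.7 0 0 0 0 0 1;-0.9 0 0 0 0 0 1;-1 0 0 0 0 0 1;-1 0 0 0 0 0 1;-1 0 0 0 0 0 1"

```text
t: 9.3
tool_pos: [0.4827, 0.2918, 0.2453]
tcp_rot: [0.897, 1.381, -0.9]
force: [-0.2, -0.5, -1.2]
finger_gap: 0.0855
```

Run:
```python
from h import *
p,d,W=wrist("w4");print("mid");comps(p,d,W,.054,.075);print("base");comps(p,d,W,.035,.05)
c,y=[.4595,-.262],-40.5
go(*pt(c,y,-.036,.004),.25,y)
p,d=bot.snapshot("scene");W=cloud(p,d,bot.camera_info("scene"))
b=brown(p)&(W[...,2]>.054)&(W[...,2]<.075)&(np.hypot(W[...,0]-.5,W[...,1]-.26)<.12);print(fitL(W[b][:,:2]))
```

```text
mid
[288 141 145 134] c [0.4987 0.2596] heel [0.5299 0.3394] yaw -156.4 size [122. 122.] area 9116.0 zmed 0.0619
base
[343 199  77  67] c [0.4849 0.2267] heel [0.4684 0.1806] yaw 25.3 size [69. 72.] area 4136.0 zmed 0.0418
t 9.35 tcp [0.4822 0.2915 0.2442] jaw -66.2 gap 0.0854 F [-0.5 -1.1 -0.9] q [-1.46  0.37  1.02  1.88 -0.35  1.09 -1.45]
shift [-0.024 -1.28   2.316] turn [-0.898 -0.004  0.01 ]
(array([0.49932848, 0.26065119]), array([0.53084572, 0.3404443 ]), np.float64(-156.55337522867313), array([121.80191803, 122.85237122]), 8762.0)
```

View pics/w4.png

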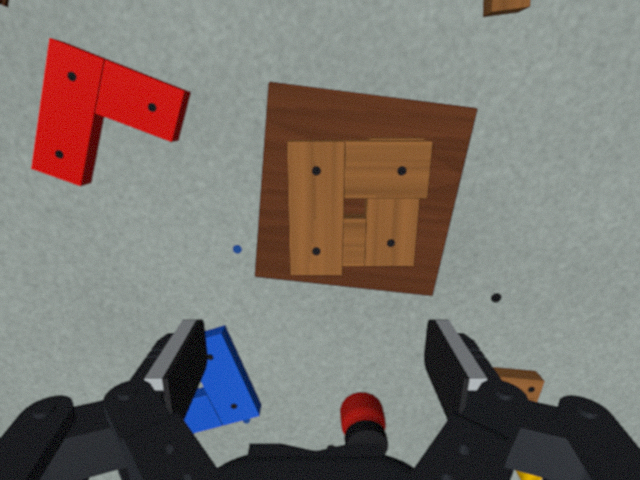

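servo_tool:
  steps: "0 -0.1 0.2 -0.2 0 0 1;0 -0.2 0.4 -0.4 0 0 1;0 -0.3 0.6 -0.6 0 0 1;0 -0.4 0.8 -0.8 0 0 1;0 -0.5 1 -0.9 0 0 1;0 -0.5 1 -0.9 0 0 1;0 -0.5 1 -0.9 0 0 1;0 -0.5 1 -0.9 0 0 1"

```text
t: 10.07
tool_pos: [0.4707, 0.0672, 0.2437]
tcp_rot: [0.551, 1.504, -0.558]
force: [0.1, 0.7, 0.2]
finger_gap: 0.0858
```

Run:
```python
from h import *
c,y=[.4595,-.262],-40.5
go(*pt(c,y,-.036,.004),.25,y)
```

```text
t 10.07 tcp [0.4707 0.0672 0.2437] jaw -40.6 gap 0.0858 F [0.1 0.7 0.2] q [-1.24  0.12  1.06  2.06 -0.12  1.03 -0.83]
shift [-0.027 -1.267  0.849] turn [-0.003 -0.008  0.012]
```

servo_tool:
  steps: "0 -0.2 0.15 0 0 0 1;0 -0.4 0.3 0 0 0 1;0 -0.6 0.45 0 0 0 1;0 -0.8 0.6 0 0 0 1;0 -0.95 0.6 0 0 0 1;0 -0.95 0.6 0 0 0 1;0 -0.95 0.6 0 0 0 1;0 -0.95 0.6 0 0 0 1"

```text
t: 10.73
tool_pos: [0.4382, -0.155, 0.2441]
tcp_rot: [0.551, 1.505, -0.56]
force: [0.4, 1.7, 0.4]
finger_gap: 0.0851
```

Run:
```python
from h import *
p,d,W=wrist();comps(p,d,W,.013,.03)
c,y=[.4595,-.262],-40.5
go(*pt(c,y,-.036,.004),.15,y)
```

```text
[118  92  83 104] c [ 0.3544 -0.0129] heel [ 0.3993 -0.0356] yaw 108.2 size [72. 72.] area 2910.0 zmed 0.0198
[341 208 116 109] c [ 0.4599 -0.2612] heel [ 0.3745 -0.2674] yaw -40.8 size [122. 122.] area 9030.0 zmed 0.0198
t 10.78 tcp [ 0.4386 -0.1541  0.2441] jaw -40.6 gap 0.0857 F [ 0.3  1.2 -1. ] q [-0.91  0.09  1.2   2.08 -0.1   1.03 -0.37]
shift [ 0.472 -0.319  0.252] turn [-0.002 -0.008  0.014]
```

servo_tool:
  steps: "0 -0.15 0.1 0 0 0 1;0.1 -0.31 0.25 0 0 0 1;0.3 -0.31 0.25 0 0 0 1;0.5 -0.31 0.25 0 0 0 1;0.7 -0.31 0.25 0 0 0 1;0.85 -0.31 0.25 0 0 0 1;0.92 -0.31 0.25 0 0 0 1;0.92 -0.31 0.25 0 0 0 1;0.92 -0.31 0.25 0 0 0 1"

```text
t: 11.53
tool_pos: [0.4349, -0.2335, 0.0597]
tcp_rot: [0.549, 1.508, -0.559]
force: [0.7, -1.0, 0.2]
finger_gap: 0.0854
```

Run:
```python
from h import *
c,y=[.4598,-.2614],-40.7
go(*pt(c,y,-.036,.004),.004,y)
```

```text
t 11.53 tcp [ 0.4349 -0.2335  0.0597] jaw -40.5 gap 0.0854 F [ 0.7 -1.   0.2] q [-0.31  0.52  0.84  2.18 -0.6   0.7   0.24]
shift [ 0.279 -0.002  0.007] turn [ 0.007 -0.012  0.018]
```

servo_tool:
  steps: "0.1 0 0.01 0 0 0 1;0.2 0 0.01 0 0 0 1;0.26 0 0.01 0 0 0 1;0.28 0 0.01 0 0 0 1;0.28 0 0.01 0 0 0 1;0.28 0 0.01 0 0 0 -1;0.28 0 0.01 0 0 0 -1;0.28 0 0.01 0 0 0 -1;0.28 0 0.01 0 0 0 -1;0.28 0 0.01 0 0 0 -1;0.28 0 0.01 0 0 0 -1;0.28 0 0.01 0 0 0 -1;0.28 0 0.01 0 0 0 -1;0.28 0 0.01 0 0 0 -1;0.28 0 0.01 0 0 0 -1"
  newtons: 60

```text
t: 12.78
tool_pos: [0.4365, -0.2349, 0.0048]
tcp_rot: [0.55, 1.506, -0.558]
force: [-2.0, 5.0, 20.5]
finger_gap: 0.047
```

servo_tool:
  steps: "-0.1 0 0 0 0 0 -1;-0.3 0 0 0 0 0 -1;-0.5 0 0 0 0 0 -1;-0.7 0 0 0 0 0 -1;-0.8 0 0 0 0 0 -1;-0.8 0 0 0 0 0 -1;-0.8 0 0 0 0 0 -1;-0.8 0 0 0 0 0 -1"

```text
t: 13.45
tool_pos: [0.4377, -0.2339, 0.1644]
tcp_rot: [0.55, 1.507, -0.557]
force: [0.0, 0.0, -2.0]
finger_gap: 0.0462
```

Run:
```python
from h import *
c,y=[.4990,.26],23.6
p,d,W=wrist("w5")
s=bot.state();b=brown(p)&(d>0)&(abs(W[...,2]-s["tool_pos"][2]-.019)<.012)
Q=W[b];print(len(Q),np.median(Q[:,2]),fitL(Q[:,:2]))
go(*pt(c,y,-.036,.004),.16,y)
```

```text
33468 0.179288593824839 (array([ 0.43938518, -0.23515574]), array([ 0.45369665, -0.17458196]), np.float64(-148.2932271797853), array([112.39208984,  56.56801224]), 5322.0)
t 13.5 tcp [ 0.4374 -0.2341  0.1641] jaw -40.5 gap 0.0461 F [-0.1  0.7 -1.3] q [-0.49  0.36  1.05  2.1  -0.4   0.9   0.08]
shift [ 0.015  1.926 -1.466] turn [-2.237 -0.019  0.007]
```

View pics/w5.png

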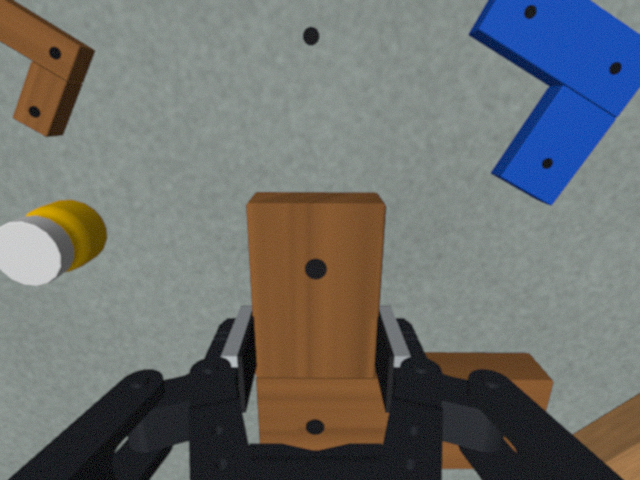

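servo_tool:
  steps: "0 0.15 -0.1 -0.15 0 0 -1;0 0.3 -0.2 -0.3 0 0 -1;0 0.45 -0.3 -0.45 0 0 -1;0 0.6 -0.4 -0.6 0 0 -1;0 0.75 -0.5 -0.75 0 0 -1;0 0.9 -0.55 -0.75 0 0 -1;0 0.9 -0.55 -0.75 0 0 -1;0 0.9 -0.55 -0.75 0 0 -1;0 0.9 -0.55 -0.75 0 0 -1"

```text
t: 14.25
tool_pos: [0.47, -0.0262, 0.1627]
tcp_rot: [0.257, 1.565, -0.265]
force: [0.0, 0.0, -0.8]
finger_gap: 0.0464
```

Run:
```python
from h import *
c,y=[.4990,.26],23.6
go(*pt(c,y,-.036,.005),.16,y)
```

```text
t 14.25 tcp [ 0.47   -0.0262  0.1627] jaw -19.0 gap 0.0464 F [ 0.   0.  -0.8] q [-0.92  0.28  0.98  2.15 -0.3   0.87 -0.08]
shift [ 0.01   1.297 -0.479] turn [-1.488 -0.023  0.005]
```

servo_tool:
  steps: "0 0.15 -0.05 -0.15 0 0 -1;0 0.3 -0.1 -0.3 0 0 -1;0 0.45 -0.15 -0.45 0 0 -1;0 0.6 -0.2 -0.6 0 0 -1;0 0.75 -0.25 -0.75 0 0 -1;0 0.8 -0.3 -0.8 0 0 -1;0 0.8 -0.3 -0.8 0 0 -1;0 0.8 -0.3 -0.8 0 0 -1;0 0.8 -0.3 -0.8 0 0 -1"

```text
t: 15.0
tool_pos: [0.4655, 0.1429, 0.162]
tcp_rot: [-0.054, 1.582, 0.049]
force: [0.9, 0.1, -1.8]
finger_gap: 0.0464
```

Run:
```python
from h import *
c,y=[.4990,.26],23.6
go(*pt(c,y,-.036,.005),.13,y)
```

```text
t 15.0 tcp [0.4655 0.1429 0.162 ] jaw 3.7 gap 0.0464 F [ 0.9  0.1 -1.8] q [-1.14  0.28  0.83  2.12 -0.27  0.87 -0.08]
shift [0.158 0.536 0.029] turn [-0.693 -0.024  0.001]
```

servo_tool:
  steps: "0 0.15 0 -0.15 0 0 -1;0 0.3 0.01 -0.3 -0.01 0 -1;0 0.45 0.02 -0.45 -0.02 0 -1;0.05 0.54 0.03 -0.6 -0.024 0 -1;0.12 0.536 0.03 -0.69 -0.024 0 -1;0.158 0.536 0.03 -0.693 -0.024 0 -1;0.158 0.536 0.03 -0.693 -0.024 0 -1;0.158 0.536 0.03 -0.693 -0.024 0 -1;0.158 0.536 0.03 -0.693 -0.024 0 -1"

```text
t: 15.75
tool_pos: [0.4647, 0.249, 0.1306]
tcp_rot: [-0.321, 1.547, 0.32]
force: [0.3, 0.3, -1.6]
finger_gap: 0.0461
```

Run:
```python
from h import *
c,y=[.4990,.26],23.6
p,d,W=wrist("w6")
s=bot.state();b=brown(p)&(d>0)&(abs(W[...,2]-s["tool_pos"][2]-.016)<.01)&(np.hypot(W[...,0]-.5,W[...,1]-.26)<.13)
print("top of held",np.percentile(W[b][:,2],[5,50,95]).round(4))
go(*pt(c,y,-.036,.005),.068,y)
```

```text
top of held [0.1441 0.1456 0.1467]
t 15.8 tcp [0.4647 0.2494 0.1307] jaw 23.4 gap 0.0465 F [-0.  -0.2 -0.6] q [-1.17  0.37  0.68  2.06 -0.32  0.81  0.11]
shift [ 0.313  0.005 -0.002] turn [-0.006  0.001  0.001]
```

View pics/w6.png

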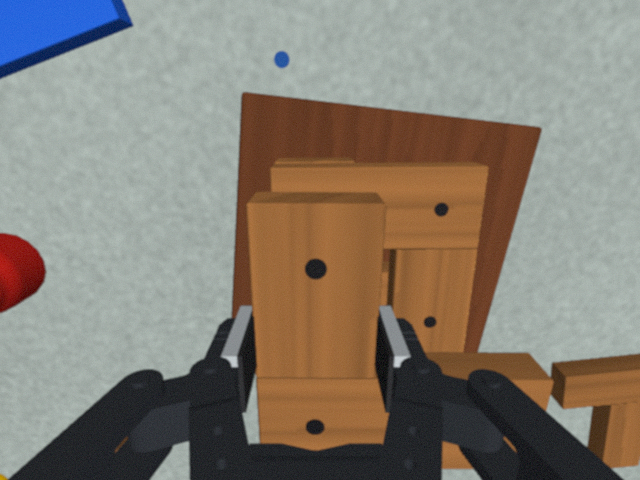

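servo_tool:
  steps: "0.1 0 0 0 0 0 -1;0.18 0 0 0 0 0 -1;0.24 0 0 0 0 0 -1;0.28 0 0 0 0 0 -1;0.3 0 0 0 0 0 -1;0.313 0.005 0 0 0 0 -1;0.313 0.005 0 0 0 0 -1;0.313 0.005 0 0 0 0 -1"

```text
t: 16.47
tool_pos: [0.4646, 0.2505, 0.0686]
tcp_rot: [-0.321, 1.546, 0.321]
force: [-0.6, 0.0, -0.9]
finger_gap: 0.0466
```

Run:
```python
from h import *
c,y=[.4990,.26],23.6
go(*pt(c,y,-.036,.005),.067,y)
```

```text
t 16.47 tcp [0.4646 0.2505 0.0686] jaw 23.4 gap 0.0466 F [-0.6  0.  -0.9] q [-1.1   0.47  0.6   2.1  -0.41  0.69  0.18]
shift [ 0.008 -0.    -0.004] turn [-0.006  0.003  0.001]
```

servo_tool:
  steps: "0.008 0 0 0 0 0 -1;0.008 0 0 0 0 0 -1;0.008 0 0 0 0 0 -0.1;0.008 0 0 0 0 0 0.2;0.008 0 0 0 0 0 0.5;0.008 0 0 0 0 0 0.8;0.008 0 0 0 0 0 0.8;0.008 0 0 0 0 0 0.8;0.008 0 0 0 0 0 0.8;0.008 0 0 0 0 0 0.8"

```text
t: 17.3
tool_pos: [0.4646, 0.2505, 0.0669]
tcp_rot: [-0.321, 1.546, 0.321]
force: [-0.5, -1.0, -0.4]
finger_gap: 0.0767
```

servo_tool:
  steps: "-0.1 0 0 0 0 0 0.8;-0.3 0 0 0 0 0 1;-0.5 0 0 0 0 0 1;-0.7 0 0 0 0 0 1;-0.9 0 0 0 0 0 1;-0.95 0 0 0 0 0 1;-0.95 0 0 0 0 0 1;-0.95 0 0 0 0 0 1"

```text
t: 17.97
tool_pos: [0.4643, 0.2508, 0.2572]
tcp_rot: [-0.32, 1.545, 0.322]
force: [-0.6, -0.7, -0.4]
finger_gap: 0.0855
```

Run:
```python
from h import *
p,d,W=wrist("w7");print("top");comps(p,d,W,.074,.095);print("mid");comps(p,d,W,.056,.07)
p,d=bot.snapshot("scene");W=cloud(p,d,bot.camera_info("scene"));cv2.imwrite("pics/scene1.png",p[...,::-1])
for lo in(.075,.055,.035):
    b=brown(p)&(W[...,2]>lo)&(W[...,2]<lo+.015)&(np.hypot(W[...,0]-.5,W[...,1]-.26)<.12);print(lo,np.median(W[b][:,2]),fitL(W[b][:,:2]))
```

```text
top
[287 151 138 136] c [0.4999 0.2603] heel [0.4679 0.1803] yaw 23.2 size [123. 123.] area 9128.0 zmed 0.082
mid
[286 149 139  85] c [0.5125 0.2913] heel [0.5295 0.3397] yaw -154.4 size [71. 76.] area 4466.0 zmed 0.0621
0.075 0.08256412453911866 (array([0.50140172, 0.25985891]), array([0.4685026 , 0.17994562]), np.float64(22.62375848220885), array([122.41494751, 124.01361847]), 8896.0)
0.055 0.06307219503496142 (array([0.50745812, 0.30248042]), array([0.55146788, 0.29379262]), np.float64(123.83303001568248), array([73.63674927, 53.6616478 ]), 3246.0)
0.035 0.04223124396537675 (array([0.49994651, 0.20619155]), array([0.46004996, 0.20443293]), np.float64(-42.476069034930234), array([76.39230347, 27.36874008]), 1402.0)
```

View pics/w7.png

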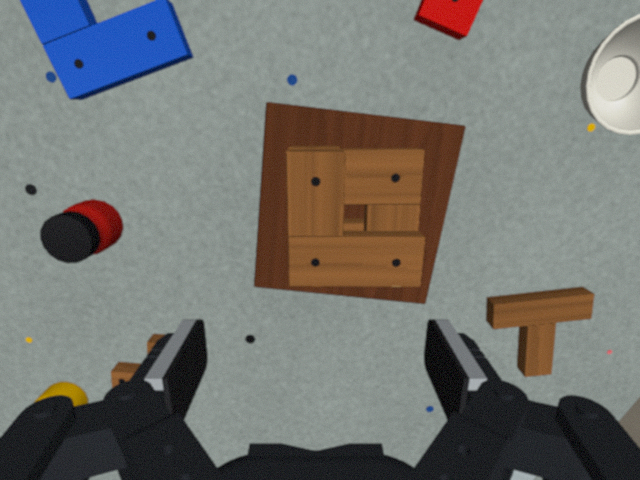

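The picture shows the finished pile at about (355,215). The top heel is at the lower left (288,285), the middle heel at the upper right, and the gripper is clear. All the numbers fit, so I'm handing in.

```bash
python3 -c "
from workcell import bot
print(bot.finish_job())"
```

```text
the job is handed in; nothing more can be done
None
```

I laid both loose large brackets on the bottom one and handed the job in at about 18 s of the 58 s allowed. The judge reports no verdict, so the result below rests on my own camera checks.

- **Middle bracket:** this is the one that lay nearer the board. It went on half a turn round, with its top at 62 mm. Its centre measured within about 1.5 mm of the bottom one's and its edges within 0.2° of a half turn.
- **Top bracket:** the other one lies the same way as the bottom one, with its top at 82 mm. The wrist camera put its centre within about 1 mm and its angle within 0.5°. The scene camera read about 2 mm and 1°, still well inside the limits.
- **Bottom bracket:** after the middle one was laid, its heel measured within 1 mm of where it was at the start. After the top one was laid, I could only fit the covered brackets from the parts still showing. The middle heel still agreed to under 1 mm, but the last scene-camera fits of the two lower brackets came from fragments and mean nothing.
- **Forces:** when the fingers closed on each bracket at table level, the wrist read 18 to 21 N upward. During the placements the readings at the end of each move stayed under 2 N. The gripper is open and well clear of the pile.

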